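Gauge the half-open gap of a hose pinch valve

TASK

The hose is out of the pinch valve and its opening must be checked: turn the lever to the middle mark of its scale (half open, 45 degrees), then take the taper gauge by its wooden handle and slide the blade straight in from the front, flat on the lower plate and under the upper one, until it drags snugly between the two, without forcing it. Finish still holding the gauge by its handle, lightly wedged at that depth, so that it can be read; the lever stays on its mark, and the nut, bolt, jar and side cutters are left alone.

Things in the scene. Friction and masses are not known exactly. Their poses are not given: they have to be found in the camera images.
- pinch_valve: open-frame hose pinch valve, hose removed, fixed to the bench: grey base 110 (x) x 164 (y) mm, two columns 14 mm thick at y = +-54 mm, grey yoke 36 x 136 mm across their tops, 156 mm up, lever above it; 200 mm high. Origin: centre of the base's underside, below the spindle. x = hose direction, away from the front where the gauge goes in, within 20 degrees of world x; z up
- valve_lever (a joint): lever angle (rad) about the upright spindle: 0 = closed stop, lever points to the valve's -y (right); grows counter-clockwise from above; pi/2 = open stop, lever points to the valve's +x (back). Starts at 0 to 0.35. The plate under it has long marks at 0, 45 and 90 degrees, short ones every 9; middle mark 0.785. Stays where left, takes 0.15 N m; raises the upper plate 4.7 mm per rad
- lever_axis (a point): on the spindle axis at the height of the lever's grip (180 mm above the bench); fixed to the valve, its x and y parallel to the valve's
- lever_grip (a point): centre of the lever's black grip, 106 mm from the spindle axis, 180 mm above the bench; the grip is 56 mm long (along the lever), 15 mm wide, 18 mm high; pinch it across its width from above. Moves with the lever
- upper_plate: upper pinch plate, steel bar 30 (x) x 130 (y) x 14 mm with rounded lower edges (radius 6 mm), moves up and down with the lever. Origin: middle of its underside, on the spindle axis. It hangs on springs (8 N per mm): a wedge pushed in lifts it a little against them, so the drag grows gradually
- lower_plate: fixed flat steel lower plate. Origin: on its TOP face, below the spindle, 75 mm (+-0.7, packed differently each time) above the bench; axes as the valve's. The face spans x = -40 to +24 mm, y = +-40 mm: its front 25 mm stick out before the upper plate. With the lever at 45 degrees the upper plate's underside is 79.5 mm above the bench, so the gap is 4.5 +- 0.7 mm
- mouth (a point): on the lower plate's top face, straight under the front face of the upper plate (15 mm in front of the spindle axis), mid-way between the columns
- taper_gauge: loose taper gauge, 0.14 to 0.28 kg, 174 mm long, lying on its handle's underside. Origin: centre of that underside; x towards the blade's tip, z up. Wooden handle 64 x 18 x 20 (high) mm; steel wedge blade from x = 32 to 142 mm, 14 mm wide, flat underside 6 mm above the handle's underside, 2 mm thick at the tip, 11 mm at the handle (1 mm per 12.2 mm). Friction on the plates about 0.6
- gauge_grip (a point): place to grip the handle across its 18 mm width: x = 6 mm, 10 mm above the handle's underside
- gauge_tip (a point): end of the blade, on its underside (x = 142, z = 6 mm in the gauge's frame)
- hex_nut: loose rusty hex nut 19 x 21 x 10 mm, leave alone
- bolt_2: loose zinc hex bolt 47 mm long, leave alone
- jar_4: loose glass jar with lid, 55 mm wide, 85 mm high, leave alone
- side_cutters: loose small side cutters with blue grips, 100 x 49 x 13 mm, leave alone
Not all that is in view belongs to the job. What is meant by the taper_gauge is not yellow, and is the larger of those in its own colour.

How it is judged:
On the way, in this order (a step that is already met when the one before it is completed fails the run):
1. the lever stands at the middle mark (45 degrees, within about 6.5) while the gauge is still outside the gap (value of joint valve_lever between 0.67 and 0.9 rad and distance between gauge_tip and mouth above 0.05 m), for 0.4 s.
2. the gauge is wedged snugly between the plates, held by the handle (value of joint valve_lever between 0.67 and 0.9 rad and contact force between taper_gauge and upper_plate between 1 and 18 N and contact force between taper_gauge and lower_plate above 1 N and x of gauge_tip in the frame of lower_plate above 0.003 m and y of gauge_tip in the frame of lower_plate between -0.03 and 0.03 m and angle between the x axis of taper_gauge and the x axis of pinch_valve, either way round below 0.2 rad and angle between taper_gauge's own z axis and vertical below 0.07 rad and height (world z) of gauge_grip above 0.06 m and contact force between the fingers and taper_gauge above 2 N), for 0.3 s.
At the end, for the whole second after the job is handed in: Lever at 38 to 51 degrees; blade between the plates, tip past the spindle axis, within 30 mm of the middle, straight within 11 degrees, level within 4; gauge bears on the lower plate with over 1 N and on the upper with 1 to 18 N; fingers hold its handle over 60 mm up (all of step 2); the arm keeps its last pose, push and grip.
It fails at once if the gauge is forced: more than 35 N on the upper plate (contact force between taper_gauge and upper_plate above 35 N).
It fails at once if the nut moved by more than 30 mm (distance of hex_nut from where it was at the start of the episode above 0.03 m).
It fails at once if the bolt moved by more than 30 mm (distance of bolt_2 from where it was at the start of the episode above 0.03 m).
It fails at once if the jar moved by more than 30 mm (distance of jar_4 from where it was at the start of the episode above 0.03 m).
It fails at once if the side cutters moved by more than 30 mm (distance of side_cutters from where it was at the start of the episode above 0.03 m).
It also fails if it takes over 61 s, if anything falls off the work surface, if the arm or the gripper's body presses on something with over 40 N, if the wrist force passes 120 N, or if a joint passes its speed limit or range.

ROBOT

A 6-joint arm with a two-finger parallel gripper is mounted at the origin on a cart in front of the work surface, level with it; the furniture and walls round the work are solid. World frame = base frame: x ahead of the robot, y to its left, z up, the work surface at z = 0. Lengths are in m, angles in rad, forces in N, time in s.
With the tool pointing down it reaches from about 0.35 to 0.975 m from the base axis. Payload 4.9 kg.
Tool frame: the origin (TCP) lies at the very end of the fingers, on their centre line; the grasp point (between the pads) lies 19 mm behind it (ctrl.grasp_offset is the distance from the TCP to the grasp point, in m); z points along the fingers, y is the line along which they close (so a half turn about z gives the same grasp; the last joint's range is limited). The gripper opens to 85 mm and grips with 20 to 120 N. Pads are 22 mm wide; open, the fingers measure 114 mm over their backs; the gripper's body (76 mm by 85 mm) begins 54 mm behind the grasp point. The pads swing forward as they close: fully open they stand 13 mm farther back than shut.
Start: joints at [-0.119, 0.053, 1.613, -0, 1.476, -0.119], TCP at [0.625, 0, 0.231] pointing down, gripper open.
Joint ranges: [-3.01, 3.01], [-1.01, 2.22], [0.06, 2.58], [-1.02, 4.17], [0.09, 2.62], [-3.14, 3.14]. Speed limits (rad/s): [2.57, 2.57, 3.14, 3.14, 3.14, 3.14].

INTERFACE

Orientations are given as a rotation vector (axis times angle).
In Python, from station import ctrl, optics gives the robot as it stands.
- The arm moves only by the shell command python3 -m handwheel 'ROWS' [OPENING] [FORCE]. ROWS is JSON, a list of rows, each an object of numbers: "tx", "ty", "tz": the shift along the tool's x, y, z in mm; "roll": the turn about the tool's z in rad. A call has 1 to 12 rows; each row shifts and turns the commanded pose from where the row before left it, along the tool's axes as they then stand; what a row does not reach is not made up. A row lasts 1/12 s, in which the tool goes at most 41.7 mm and 7.16 degrees, less where a joint would pass 70% of its speed; a pose out of reach is approached as far as the arm can. A call with a gripper value outside its range is refused whole. OPENING is the finger opening in mm, from 0 to 85.4, set as the call begins (- or left out, the last holds). The fingers move at their own pace and stop on an object; FORCE is the grip in N (left out, the last holds). Time passes only in rows, so rows that do not move let the fingers close. It gives the time, the measured TCP pose, the force, the opening and the grip force at its end, in the units of the state.
- ctrl.get_obs(): the state, without advancing time (a new reading comes with each control period).
- optics.get_image(name): name is "scene" or "side" or "wrist"; returns (picture, depth): 420x560x3 uint8, red, green, blue; 420x560 float32, m along the optical axis (not along the pixel's ray), 0 where there is no reading.
- optics.camera_params(name): a dict with "mtx" (3x3 intrinsics, pixels), "k1" (the pictures are not rectified: a ray, as slopes to the right and down, at radius r is drawn at 1 + k1 r^2 times it, then the intrinsics apply), "extrinsics" (4x4, takes a point from camera to world coordinates); the wrist camera has in their place "tool_from_camera" (4x4, takes a point from camera to tool coordinates, whose origin is the TCP and whose axes are the flange's). Camera axes: x right, y down, z forward; pixel columns grow to the right and rows downward; lengths in m; the calibration is good to about 2 mm. A picture is of the moment at which its call begins: read the wrist's pose just before it. camera_params takes no time and is no camera call.
- ctrl.finish_job(): hands the job in; it is judged then, once.
The state is a dict: "t": time; "q": joint angles; "dq": joint speeds; "effort": joint torques, N m; "tool_pos": TCP position; "tool_rot": TCP orientation; "contact_force": force on the tool from outside, world axes, zero at the start; "wrist_torque": the same for the moment, N m; "opening": finger opening in m; "grip_force": force on a finger pad.
Only numpy, scipy, OpenCV 4.12 (cv2) and the standard library are available. Lean on these libraries where they do the work, as an engineer would, in place of code of your own. Each camera call takes 0.05 s, during which the arm holds its last target. There are 200 camera calls.

## Working session

There is one attempt and no reset: what is moved stays moved. The work goes in short steps, Python scripts to look and compute and a shell command to move; the robot and the scene stay as the last step left them, time stands still between calls to the robot, and variables do not carry over. Pictures are saved under pics/ and viewed, at most 10 in all, crops included, and the job is handed in when it is done.

```bash
mkdir -p pics; ls
cat > h.py <<'E'
import numpy as np, cv2
from station import ctrl, optics
from scipy.spatial.transform import Rotation as R
def grab(n):
    o=ctrl.get_obs(); p=optics.camera_params(n); im,d=optics.get_image(n)
    if n=="wrist":
        T=np.eye(4);T[:3,:3]=R.from_rotvec(o["tool_rot"]).as_matrix();T[:3,3]=o["tool_pos"]
        E=T@np.array(p["tool_from_camera"])
    else: E=np.array(p["extrinsics"])
    return im,d,np.array(p["mtx"]),p["k1"],E
def save(name,g):
    cv2.imwrite(f"pics/{name}.png",g[0][:,:,::-1]); np.savez(f"pics/{name}.npz",d=g[1],K=g[2],k=g[3],E=g[4],im=g[0])
def load(name):
    z=np.load(f"pics/{name}.npz"); return z["im"],z["d"],z["K"],float(z["k"]),z["E"]
def rays(g,uv):
    uv=np.array(uv,float).reshape(-1,1,2)
    p=cv2.undistortPoints(uv,g[2],np.array([g[3],0,0,0.])).reshape(-1,2)
    return np.c_[p,np.ones(len(p))]
def pts(g,uv):   # world points using depth
    r=rays(g,uv); d=np.array([g[1][int(round(v)),int(round(u))] for u,v in uv])
    return (g[4][:3,:3]@(r*d[:,None]).T).T+g[4][:3,3]
def onz(g,uv,z): # world points on plane z
    r=(g[4][:3,:3]@rays(g,uv).T).T; c=g[4][:3,3]; s=(z-c[2])/r[:,2]
    return c+r*s[:,None]
def tri(g1,a,g2,b):
    out=[]
    for p,q in zip(a,b):
        A=[];B=[]
        for g,x in((g1,p),(g2,q)):
            r=g[4][:3,:3]@rays(g,[x])[0]; r/=np.linalg.norm(r); M=np.eye(3)-np.outer(r,r); A.append(M);B.append(M@g[4][:3,3])
        out.append(np.linalg.lstsq(np.vstack(A),np.hstack(B),rcond=None)[0])
    return np.array(out)
def proj(g,P):
    X=(np.linalg.inv(g[4])@np.c_[P,np.ones(len(P))].T).T[:,:3]
    return cv2.projectPoints(X,np.zeros(3),np.zeros(3),g[2],np.array([g[3],0,0,0.]))[0].reshape(-1,2)
E
python3 - <<'E'
from h import *
gs=[]
for n in("scene","side","wrist"):
    g=grab(n);save(n+"0",g);gs.append(g)
    print(n,g[4].round(3).tolist(),g[2][0,0],g[3])
print(ctrl.get_obs(), ctrl.grasp_offset)
E
```

```text
pics
scene [[0.78, -0.263, 0.568, 0.059], [-0.626, -0.3, 0.72, -0.759], [-0.019, -0.917, -0.398, 0.462], [0.0, 0.0, 0.0, 1.0]] 392.29812876729085 -0.04863829666115596
side [[0.923, -0.192, 0.333, 0.237], [-0.384, -0.49, 0.783, -0.871], [0.013, -0.85, -0.526, 0.633], [0.0, 0.0, 0.0, 1.0]] 417.25228824491705 -0.056046618873331996
wrist [[1.0, 0.0, -0.003, 0.625], [-0.001, -0.953, -0.302, 0.078], [-0.003, 0.302, -0.953, 0.373], [0.0, 0.0, 0.0, 1.0]] 330.5145764654896 -0.07182776791655007
{'t': 0.15, 'q': array([-1.18992937e-01,  5.32070415e-02,  1.61397303e+00, -1.39114623e-05,
        1.47603649e+00, -1.18997347e-01]), 'dq': array([-0.000681  , -0.00338011, -0.00278265,  0.00170616,  0.00052492,
        0.00163139]), 'effort': array([ 5.10442842e-04, -3.94241810e+01, -3.70721948e+01, -1.15854355e-04,
        4.61802789e-03,  5.00508997e-05]), 'tool_pos': array([6.24505708e-01, 6.00282641e-05, 2.30347646e-01]), 'tool_rot': array([-2.22053827e+00, -2.22055101e+00,  1.59327757e-03]), 'contact_force': array([-0.89748959,  0.02445502, -0.43334443]), 'wrist_torque': array([ 0.02505434, -0.00100713,  0.02333259]), 'grip_force': 0.0, 'opening': 0.0852041883909356} 0.0187
```

View pics/scene0.png

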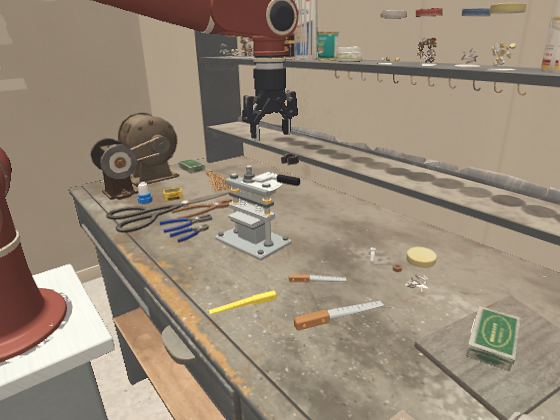

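View pics/side0.png

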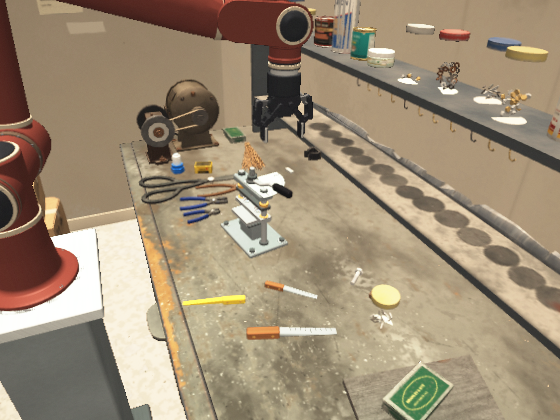

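Run:
```python
from h import *
a=load("scene0")[0][:,:,::-1];b=load("side0")[0][:,:,::-1]
def crop(im,x,y,w,h,s): return cv2.resize(im[y:y+h,x:x+w],None,fx=s,fy=s,interpolation=cv2.INTER_CUBIC)
cv2.imwrite("pics/v.png",np.hstack([crop(a,205,155,100,110,4),crop(b,205,160,100,110,4)]))
cv2.imwrite("pics/g.png",np.vstack([crop(a,285,265,110,70,4),crop(b,240,275,110,70,4)]))
g=load("scene0");s=load("side0")
print(pts(g,[(300,322),(322,319),(340,313),(380,304),(290,180)]).round(3).tolist())
print(pts(s,[(252,333),(275,332),(300,331),(334,331),(285,190)]).round(3).tolist())
```

```text
[[0.409, -0.354, 0.018], [0.447, -0.368, 0.012], [0.483, -0.376, 0.012], [0.563, -0.403, 0.007], [0.563, -0.145, 0.183]]
[[0.414, -0.356, 0.019], [0.455, -0.37, 0.019], [0.503, -0.381, 0.013], [0.566, -0.402, 0.008], [0.57, -0.145, 0.187]]
```

View pics/v.png

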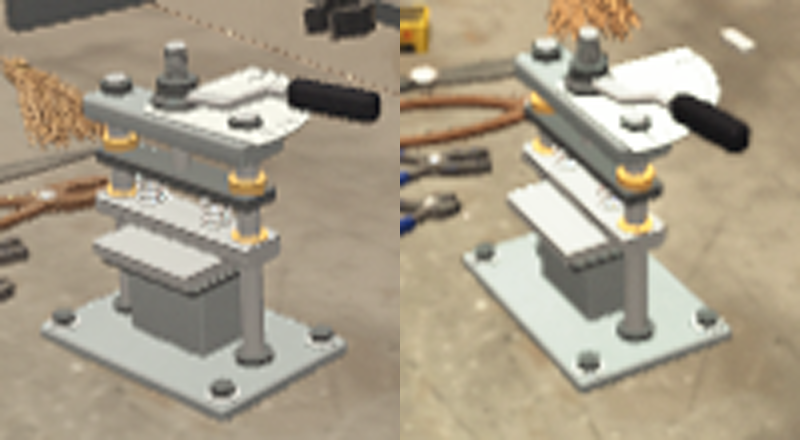

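View pics/g.png

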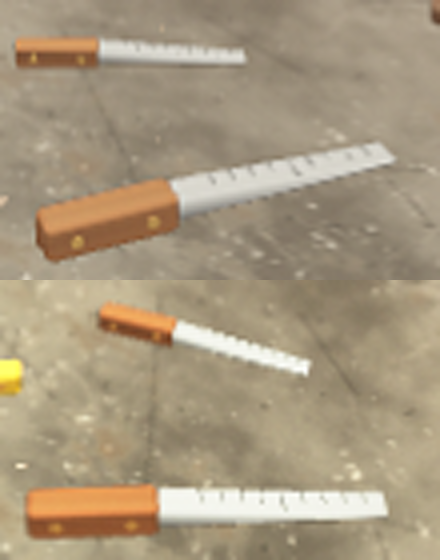

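Run:
```python
from h import *
g=load("scene0");s=load("side0")
A=lambda l:[(205+x/4,155+y/4) for x,y in l]
B=lambda l:[(205+(x-400)/4,160+y/4) for x,y in l]
a=A([(42,330),(230,412),(345,345),(175,45),(117,78),(245,119),(64,315),(222,385),(320,330),(293,92),(379,104)])
b=B([(462,262),(583,385),(730,330),(590,32),(547,45),(636,121),(485,250),(588,360),(707,315),(677,105),(744,138)])
P=tri(g,a,s,b)
for n,p in zip("baseL baseF baseR spindle boltL boltR bbL bbF bbR gripi gripo".split(),P): print(n,p.round(4))
print(pts(g,a).round(3).tolist());print(pts(s,b).round(3).tolist())
C=lambda l:[(285+x/4,265+y/4) for x,y in l]
D=lambda l:[(240+x/4,275+(y-280)/4) for x,y in l]
c=C([(38,210),(180,180),(395,158),(48,258),(180,212)]);d=D([(28,492),(160,486),(388,515),(28,536),(158,534)])
print(tri(g,c,s,d).round(4).tolist())
# gauge from depth: orange mask both
for G,roi in((g,(285,295,395,335)),(s,(240,315,350,345))):
    im=G[0].astype(int);x0,y0,x1,y1=roi
    vv,uu=np.mgrid[y0:y1,x0:x1];uv=np.c_[uu.ravel(),vv.ravel()]
    p=pts(G,uv);r=im[uv[:,1],uv[:,0]]
    m=(r[:,0]-r[:,2]>70);q=p[m]; q2=q[q[:,2]>np.percentile(q[:,2],50)]
    print(m.sum(),np.percentile(q[:,2],[5,50,80,95]).round(4)); 
    rect=cv2.minAreaRect((onz(G,uv[m],0.02)[:,:2]*1000).astype(np.float32));print(rect)
    rect=cv2.minAreaRect((q2[:,:2]*1000).astype(np.float32));print(rect)
```

```text
baseL [0.4652 0.0343 0.0058]
baseF [ 0.4948 -0.1245  0.0081]
baseR [ 6.043e-01 -9.500e-02 -3.000e-04]
spindle [ 0.5376 -0.0253  0.1909]
boltL [0.5263 0.0235 0.1613]
boltR [ 0.5444 -0.0827  0.1591]
bbL [0.4818 0.0349 0.0108]
bbF [ 0.5041 -0.1058  0.0126]
bbR [ 0.5904 -0.0887  0.0118]
gripi [ 0.5606 -0.1061  0.1778]
gripo [ 0.5787 -0.1578  0.1802]
[[0.463, 0.031, 0.009], [0.499, -0.12, 0.004], [0.599, -0.102, 0.004], [0.532, -0.034, 0.195], [0.524, 0.02, 0.163], [0.538, -0.091, 0.163], [0.476, 0.024, 0.018], [0.5, -0.111, 0.017], [0.584, -0.096, 0.018], [0.553, -0.116, 0.182], [0.915, 0.231, -0.002]]
[[0.466, 0.038, 0.002], [0.496, -0.12, 0.006], [0.606, -0.092, -0.002], [0.535, -0.033, 0.195], [0.525, 0.018, 0.164], [0.541, -0.094, 0.165], [0.479, 0.023, 0.018], [0.502, -0.114, 0.019], [0.587, -0.096, 0.017], [0.555, -0.119, 0.185], [0.579, -0.157, 0.18]]
[[0.4095, -0.3388, 0.017], [0.468, -0.3651, 0.0213], [0.5701, -0.4066, 0.0042], [0.4047, -0.351, 0.001], [0.4599, -0.3776, 0.0108]]
466 [0.004  0.0169 0.0196 0.0205]
((427.0656433105469, -363.35601806640625), (33.38679122924805, 66.63484191894531), 70.78056335449219)
((242.82017517089844, -539.7203369140625), (569.06884765625, 58.22427749633789), 44.10184097290039)
408 [0.0042 0.0172 0.0193 0.0204]
((432.46435546875, -362.9581604003906), (30.33443260192871, 62.782318115234375), 71.30425262451172)
((351.78912353515625, -613.6722412109375), (560.499267578125, 59.32676696777344), 72.10002899169922)
```

View pics/wrist0.png

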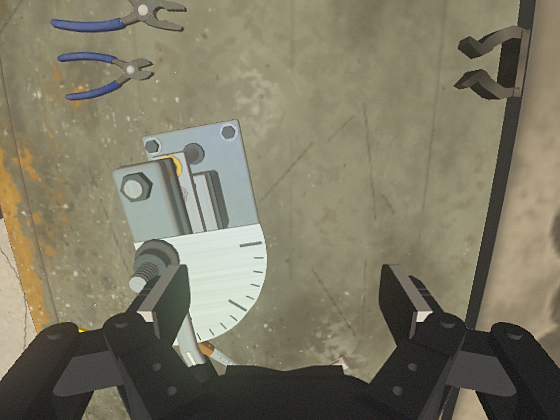

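Run:
```python
from h import *
g=load("wrist0")
uv=[(240,246),(262,242),(231,300),(249,311),(133,187),(228,132),(152,146),(243,120),(155,255),(220,270),(259,222)]
print(pts(g,uv).round(4).tolist())
zp=pts(g,[(220,270),(200,285),(235,270)])[:,2];print(zp)
q=onz(g,uv[:4],zp.mean());print(q.round(4).tolist())
for i,j in((0,1),(2,3)): d=q[j]-q[i];print(np.degrees(np.arctan2(d[1],d[0])))
# intersection of mark lines
d1=(q[1]-q[0])[:2];d2=(q[3]-q[2])[:2];t=np.linalg.solve(np.c_[d1,-d2],(q[2]-q[0])[:2]);print(q[0][:2]+d1*t[0])
c=np.array([.5345,-.032]);y=np.radians(9.5)
M=[(0,-.054,.165),(0,.054,.165),(.055,.082,.008),(-.055,.082,.008),(.055,-.082,.008),(0,0,.19)]
W=[[c[0]+np.cos(y)*a-np.sin(y)*b,c[1]+np.sin(y)*a+np.cos(y)*b,z] for a,b,z in M]
for n in("wrist0","scene0","side0"):print(n,proj(load(n),np.array(W)).round(1).tolist())
```

```text
[[0.593, -0.0204, 0.1596], [0.6087, -0.0173, 0.1595], [0.5841, -0.0654, 0.1589], [0.577, -0.1881, 0.0007], [0.5251, 0.0245, 0.1663], [0.5645, 0.0463, 0.0187], [0.481, 0.0321, 0.0185], [0.5786, 0.0577, 0.0008], [0.5382, -0.0198, 0.1759], [0.5777, -0.0393, 0.1601], [0.5941, -0.0592, 0.0076]]
[0.16007373 0.15943308 0.16006487]
[[0.5931, -0.0203, 0.1599], [0.6087, -0.0172, 0.1599], [0.5843, -0.0648, 0.1599], [0.5975, -0.0745, 0.1599]]
11.288418310784106
-36.249938475073165
[ 0.53848289 -0.03118318]
wrist0 [[178.2, 326.1], [135.2, 191.3], [239.0, 120.1], [142.3, 138.0], [266.5, 256.3], [143.8, 281.9]]
scene0 [[266.7, 182.9], [234.5, 173.4], [246.8, 221.5], [215.0, 235.9], [292.8, 239.7], [249.4, 167.7]]
side0 [[263.8, 188.3], [241.7, 170.3], [255.9, 212.2], [220.3, 223.5], [288.3, 242.1], [252.2, 169.6]]
```

```bash
cat > fit.py <<'E'
from h import *
from scipy.optimize import least_squares
S,D,Wr=load("scene0"),load("side0"),load("wrist0")
A=lambda x,y:(205+x/4,155+y/4)
B=lambda x,y:(205+(x-400)/4,160+y/4)
# (view, uv, model fn(bx,by))
obs=[(S,A(42,330),(-.055,.082,.008)),(S,A(230,412),(-.055,-.082,.008)),(S,A(345,345),(.055,-.082,.008)),
(D,B(462,262),(-.055,.082,.008)),(D,B(583,385),(-.055,-.082,.008)),(D,B(730,330),(.055,-.082,.008)),
(Wr,(243,120),(.055,.082,.008)),(Wr,(146,136),(-.055,.082,.008)),
(S,A(175,42),(0,0,.2)),(D,B(590,27),(0,0,.2)),(Wr,(137,285),(0,0,.2)),
(S,A(117,76),(0,.054,.165)),(S,A(245,119),(0,-.054,.165)),(D,B(547,43),(0,.054,.165)),(D,B(636,119),(0,-.054,.165)),(Wr,(133,187),(0,.054,.165)),
(S,A(64,312),('-b')),(S,A(222,383),'--'),(S,A(320,328),'+-'),(D,B(485,248),'-b'),(D,B(588,358),'--'),(D,B(707,314),'+-'),(Wr,(228,132),'++'),(Wr,(152,146),'-+')]
def res(p):
    x,y,w,bx,by=p;r=[]
    for g,uv,m in obs:
        if isinstance(m,str): m=(bx if m[0]=='+' else -bx, -by if m[1]=='-' else by,.018)
        P=np.array([[x+np.cos(w)*m[0]-np.sin(w)*m[1],y+np.sin(w)*m[0]+np.cos(w)*m[1],m[2]]])
        f=.365 if g is Wr else .85
        r.append((proj(g,P)[0]-uv)*f/g[2][0,0]*1000)
    return np.array(r).ravel()
f=least_squares(res,[.5345,-.032,.17,.043,.07],loss="soft_l1",x_scale=[.01,.01,.1,.01,.01])
print(f.x.round(4),np.degrees(f.x[2]));print(res(f.x).reshape(-1,2).round(1).tolist())
E
python3 fit.py
```

```text
[ 0.534  -0.0317  0.1576  0.0426  0.0714] 9.02897934741303
[[-1.4, -3.7], [-4.2, -1.1], [2.8, -2.9], [-0.5, -4.5], [-2.3, -0.3], [1.0, -0.5], [-4.2, 0.2], [-4.1, 1.3], [0.3, -4.3], [-1.3, -2.0], [-0.6, 5.5], [0.2, -1.4], [0.0, -3.9], [-0.3, -1.1], [-1.2, -2.8], [2.2, 4.2], [0.1, -2.6], [1.0, -1.5], [1.8, -0.4], [-0.6, -2.4], [-0.2, -1.3], [-0.2, -0.3], [0.5, 0.9], [-0.1, 0.0]]
```

```bash
python3 -m handwheel '[{"tx":-33,"ty":-13.7},{"tx":-33,"ty":-13.7},{"tx":-33,"ty":-13.7},{"tx":-33,"ty":-13.7},{"roll":-0.11},{"roll":-0.11},{"roll":-0.11},{}]' 50 30
python3 - <<'E'
from h import *
o=ctrl.get_obs();print(o["tool_pos"].round(4),R.from_rotvec(o["tool_rot"]).as_matrix().round(3).tolist(),o["contact_force"].round(2))
g=grab("wrist");save("wrist1",g)
p=[[.5606,-.1061,.18],[.5787,-.1578,.18],[.5697,-.132,.189]]
print(proj(g,np.array(p)).round(0))
E
```

```text
[6.245e-01 1.000e-04 2.303e-01] [[-0.0, 1.0, -0.002], [1.0, 0.0, 0.0], [0.0, -0.002, -1.0]] [-0.9   0.02 -0.43]
[[198. 362.]
 [227. 413.]
 [211. 398.]]$[0]: bad value
```

View pics/wrist1.png

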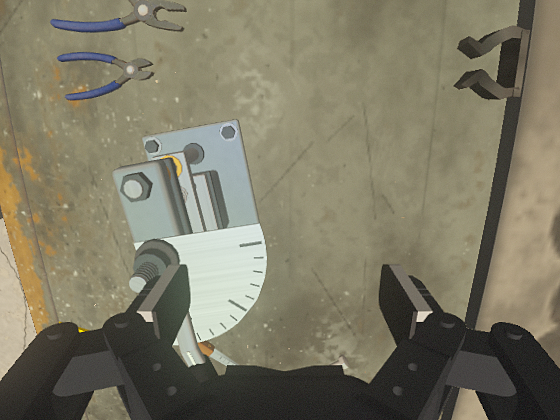

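The move was refused (first row invalid), so the picture is unchanged: same view as before. Trying again with all four keys in each row.

```bash
python3 -m handwheel '[{"tx":-33,"ty":-14,"tz":0,"roll":0},{"tx":-33,"ty":-14,"tz":0,"roll":0},{"tx":-33,"ty":-14,"tz":0,"roll":0},{"tx":-33,"ty":-13,"tz":0,"roll":0},{"tx":0,"ty":0,"tz":0,"roll":-0.11},{"tx":0,"ty":0,"tz":0,"roll":-0.11},{"tx":0,"ty":0,"tz":0,"roll":-0.11},{"tx":0,"ty":0,"tz":0,"roll":0}]' 50 30
```

```text
t: 0.87
tool_pos: [0.5697, -0.1323, 0.2311]
tool_rot: [-1.825, -2.557, 0.0]
contact_force: [0.9, 0.0, 0.7]
opening: 0.0498
grip_force: 0.0
```

```bash
python3 -m handwheel '[{"tx":0,"ty":0,"tz":25,"roll":0},{"tx":0,"ty":0,"tz":25,"roll":0},{"tx":0,"ty":0,"tz":16,"roll":0},{"tx":0,"ty":0,"tz":0,"roll":0}]' && python3 -m handwheel '[{"tx":0,"ty":0,"tz":0,"roll":0},{"tx":0,"ty":0,"tz":0,"roll":0},{"tx":0,"ty":0,"tz":0,"roll":0},{"tx":0,"ty":0,"tz":0,"roll":0},{"tx":0,"ty":0,"tz":0,"roll":0},{"tx":0,"ty":0,"tz":0,"roll":0}]' 0 30
```

```text
t: 1.2
tool_pos: [0.5672, -0.1308, 0.1602]
tool_rot: [-1.825, -2.547, 0.004]
contact_force: [-0.5, 0.8, -0.5]
opening: 0.0503
grip_force: 0.0
t: 1.7
tool_pos: [0.5707, -0.1325, 0.1674]
tool_rot: [1.824, 2.554, -0.0]
contact_force: [-2.6, -0.6, 5.7]
opening: 0.0144
grip_force: 30.4
```

```bash
python3 -m handwheel '[{"tx":0.4,"ty":9.3,"tz":0,"roll":-0.0873},{"tx":0.4,"ty":9.3,"tz":0,"roll":-0.0873},{"tx":0.4,"ty":9.3,"tz":0,"roll":-0.0873},{"tx":0.4,"ty":9.3,"tz":0,"roll":-0.0873},{"tx":0,"ty":0,"tz":0,"roll":0}]' && python3 -m handwheel '[{"tx":0.4,"ty":9.3,"tz":0,"roll":-0.0873},{"tx":0.4,"ty":9.3,"tz":0,"roll":-0.0873},{"tx":0.4,"ty":9.3,"tz":0,"roll":-0.0873},{"tx":0,"ty":0,"tz":0,"roll":0},{"tx":0,"ty":0,"tz":0,"roll":0},{"tx":0,"ty":0,"tz":0,"roll":0}]'
```

```text
t: 2.12
tool_pos: [0.6037, -0.1133, 0.1674]
tool_rot: [1.348, 2.836, 0.001]
contact_force: [-4.0, 0.4, 7.7]
opening: 0.0146
grip_force: 32.4
t: 2.62
tool_pos: [0.622, -0.0932, 0.1674]
tool_rot: [0.972, 2.987, 0.002]
contact_force: [-5.3, 2.0, 7.8]
opening: 0.0143
grip_force: 30.5
```

```bash
python3 -m handwheel '[{"tx":0,"ty":0,"tz":0,"roll":0},{"tx":0,"ty":0,"tz":0,"roll":0},{"tx":0,"ty":0,"tz":0,"roll":0},{"tx":0,"ty":0,"tz":-30,"roll":0},{"tx":0,"ty":0,"tz":-30,"roll":0},{"tx":-35,"ty":0,"tz":-20,"roll":0},{"tx":-35,"ty":0,"tz":0,"roll":0},{"tx":-35,"ty":0,"tz":0,"roll":0},{"tx":0,"ty":0,"tz":0,"roll":0},{"tx":0,"ty":0,"tz":0,"roll":0}]' 45
python3 - <<'E'
from h import *
g=grab("wrist");save("wrist2",g);save("scene2",grab("scene"));save("side2",grab("side"))
o=ctrl.get_obs();print(o["tool_pos"].round(4))
c=load("wrist2")[0][:,:,::-1]
a=load("side2")[0][:,:,::-1][150:280,195:325];a=cv2.resize(a,(420,420),interpolation=cv2.INTER_CUBIC)
b=cv2.resize(c,None,fx=.65,fy=.65)
b=cv2.copyMakeBorder(b,0,420-b.shape[0],0,0,cv2.BORDER_CONSTANT)
cv2.imwrite("pics/m2.png",np.hstack([b,a]))
E
```

```text
t: 3.45
tool_pos: [0.707, -0.1569, 0.243]
tool_rot: [-0.974, -2.984, -0.0]
contact_force: [-1.2, 0.9, 0.2]
opening: 0.0444
grip_force: 0.0
[ 0.706  -0.1553  0.2451]
```

View pics/m2.png

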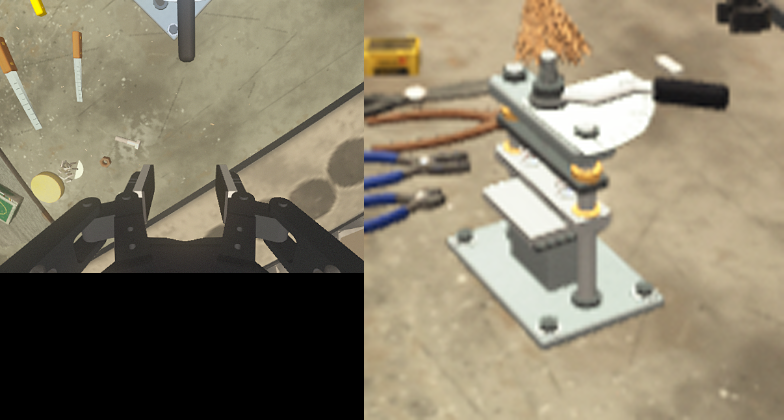

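```bash
python3 -m handwheel '[{"tx":6,"ty":-34,"tz":5,"roll":0},{"tx":6,"ty":-34,"tz":5,"roll":0},{"tx":6,"ty":-34,"tz":5,"roll":0},{"tx":6,"ty":-34,"tz":5,"roll":0},{"tx":6,"ty":-34,"tz":5,"roll":0},{"tx":6,"ty":-34,"tz":5,"roll":0},{"tx":6,"ty":-34,"tz":5,"roll":0},{"tx":5,"ty":-34,"tz":5,"roll":0},{"tx":5,"ty":-35,"tz":3,"roll":0},{"tx":0,"ty":0,"tz":0,"roll":-0.1},{"tx":0,"ty":0,"tz":0,"roll":-0.1},{"tx":0,"ty":0,"tz":0,"roll":-0.1}]' && python3 -m handwheel '[{"tx":0,"ty":0,"tz":0,"roll":0},{"tx":0,"ty":0,"tz":0,"roll":0},{"tx":0,"ty":0,"tz":0,"roll":0}]'
python3 - <<'E'
from h import *
g=load("wrist2")
q=onz(g,[(284,30),(286,92)],.183);d=q[1]-q[0];print("lever dir",np.degrees(np.arctan2(d[1],d[0])),q.round(4).tolist(), np.degrees(np.arctan2(q[1,1]+.032,q[1,0]-.535)))
g=grab("wrist");save("wrist3",g)
h,w=g[0].shape[:2];print(g[4][:3,3].round(3))
cv2.imwrite("pics/w3.png",cv2.resize(g[0][0:330,60:460,::-1],None,fx=1.8,fy=1.8,interpolation=cv2.INTER_CUBIC))
E
```

```text
t: 4.6
tool_pos: [0.4827, -0.3729, 0.203]
tool_rot: [0.509, 3.099, -0.001]
contact_force: [-0.4, 0.8, 0.5]
opening: 0.0448
grip_force: 0.0
t: 4.85
tool_pos: [0.4837, -0.3727, 0.2027]
tool_rot: [0.518, 3.098, -0.001]
contact_force: [0.4, 0.5, 0.0]
opening: 0.045
grip_force: 0.0
lever dir -34.216076084865435 [[0.6132, -0.0879, 0.183], [0.6411, -0.1069, 0.183]] -35.21131413380096
[ 0.411 -0.347  0.346]
```

View pics/w3.png

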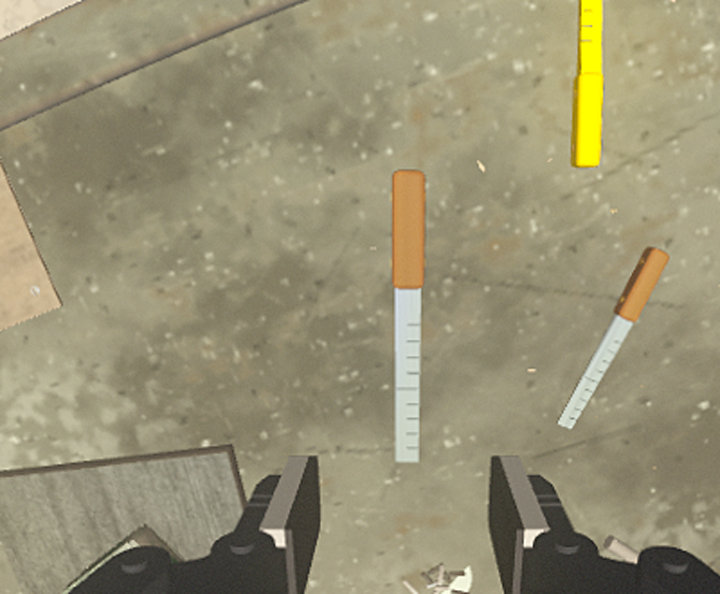

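Run:
```python
from h import *
g=load("wrist3")
f=lambda l:[(60+x/1.8,y/1.8) for x,y in l]
q=onz(g,f([(408.5,171),(408,288)]),.02);t=onz(g,f([(407,462)]),.008)[0]
print(q.round(4).tolist(),t.round(4), pts(g,f([(408,230),(408,200)]))[:,2], pts(g,f([(408,450)])))
d=t-q[0];y=np.arctan2(d[1],d[0]);d2=q[1]-q[0];print(np.degrees(y),np.degrees(np.arctan2(d2[1],d2[0])),np.linalg.norm(d[:2]),np.linalg.norm(d2[:2]))
u=np.array([np.cos(y),np.sin(y)])
c=(q[:,:2].mean(0)+t[:2]-142e-3*u)/2;gp=c+.006*u
o=ctrl.get_obs();M=R.from_rotvec(o["tool_rot"]).as_matrix()
e=np.r_[gp,.01]-o["tool_pos"];print("grip",gp.round(4),"tool delta mm",(M.T@e*1000).round(1),"tooly deg",np.degrees(np.arctan2(M[1,1],M[0,1])),"q",o["q"].round(2))
# triangulate handle rear-top mid between wrist3 and side0
s=load("side0");print(tri(g,f([(392,288),(393,171)]),s,[(240+160/4,275+206/4),(240+28/4,275+212/4)]).round(4).tolist())
```

```text
[[0.4065, -0.343, 0.02], [0.4649, -0.3632, 0.02]] [ 0.5706 -0.3999  0.008 ] [0.0198032  0.01964897] [[ 0.56257413 -0.39651108  0.00883611]]
-19.140018394973225 -19.124609451366297 0.17368204740042395 0.06185108820347695
grip [ 0.4417 -0.3552] tool delta mm [ 45.6   3.  192.6] tooly deg 71.05127009327548 q [-0.78  0.04  1.68  0.    1.43 -2.02]
[[0.4623, -0.3712, 0.0314], [0.4049, -0.3508, 0.0306]]
```

```bash
python3 -m handwheel '[{"tx":23,"ty":1.5,"tz":20,"roll":0},{"tx":23,"ty":1.5,"tz":20,"roll":0},{"tx":0,"ty":0,"tz":35,"roll":0},{"tx":0,"ty":0,"tz":35,"roll":0},{"tx":0,"ty":0,"tz":35,"roll":0},{"tx":0,"ty":0,"tz":25,"roll":0},{"tx":0,"ty":0,"tz":15,"roll":0},{"tx":0,"ty":0,"tz":10,"roll":0},{"tx":0,"ty":0,"tz":4,"roll":0},{"tx":0,"ty":0,"tz":0,"roll":0},{"tx":0,"ty":0,"tz":0,"roll":0}]' 45 60
```

```text
t: 5.82
tool_pos: [0.4419, -0.3562, 0.0045]
tool_rot: [0.515, 3.097, -0.002]
contact_force: [-0.1, 0.7, 0.4]
opening: 0.045
grip_force: 0.0
```

```bash
python3 -m handwheel '[{"tx":0,"ty":0,"tz":1.5,"roll":0},{"tx":0,"ty":0,"tz":0,"roll":0}]' && python3 -m handwheel '[{"tx":0,"ty":0,"tz":0,"roll":0},{"tx":0,"ty":0,"tz":0,"roll":0},{"tx":0,"ty":0,"tz":0,"roll":0},{"tx":0,"ty":0,"tz":0,"roll":0},{"tx":0,"ty":0,"tz":0,"roll":0},{"tx":0,"ty":0,"tz":0,"roll":0},{"tx":0,"ty":0,"tz":0,"roll":0}]' 0 60
```

```text
t: 5.98
tool_pos: [0.4419, -0.3563, 0.0032]
tool_rot: [0.515, 3.097, -0.002]
contact_force: [-0.2, 0.4, -0.3]
opening: 0.0449
grip_force: 0.0
t: 6.57
tool_pos: [0.4416, -0.3561, 0.0027]
tool_rot: [0.515, 3.098, -0.001]
contact_force: [-0.4, 0.1, 5.7]
opening: 0.0167
grip_force: 61.9
```

```bash
python3 -m handwheel '[{"tx":0,"ty":0,"tz":-10,"roll":0},{"tx":0,"ty":0,"tz":-20,"roll":0},{"tx":0,"ty":0,"tz":-30,"roll":0},{"tx":0,"ty":0,"tz":-30,"roll":0},{"tx":0,"ty":0,"tz":0,"roll":-0.1},{"tx":0,"ty":0,"tz":0,"roll":-0.1},{"tx":0,"ty":0,"tz":0,"roll":-0.1},{"tx":0,"ty":0,"tz":0,"roll":-0.1},{"tx":0,"ty":0,"tz":0,"roll":-0.097},{"tx":35,"ty":0,"tz":0,"roll":0},{"tx":0,"ty":0,"tz":0,"roll":0},{"tx":0,"ty":0,"tz":0,"roll":0}]'
python3 - <<'E'
from h import *
o=ctrl.get_obs();M=R.from_rotvec(o["tool_rot"]).as_matrix();print(np.degrees(np.arctan2(M[1,1],M[0,1])))
w=np.radians(9.5);V=np.array([[np.cos(w),-np.sin(w),0],[np.sin(w),np.cos(w),0],[0,0,1]])
v=V.T@(o["tool_pos"]-[.535,-.032,0]);print("valve coords of tcp",v.round(4))
E
```

```text
t: 7.57
tool_pos: [0.4051, -0.3606, 0.0906]
tool_rot: [0.26, -3.129, -0.003]
contact_force: [0.3, 0.5, -2.1]
opening: 0.0166
grip_force: 60.9
99.48521550984995
valve coords of tcp [-0.1824 -0.3026  0.0906]
```

```bash
python3 -m handwheel '[{"tx":0,"ty":33,"tz":0,"roll":0},{"tx":0,"ty":34,"tz":0,"roll":0},{"tx":0,"ty":34,"tz":0,"roll":0},{"tx":0,"ty":34,"tz":0,"roll":0},{"tx":0,"ty":34,"tz":0,"roll":0},{"tx":0,"ty":34,"tz":0,"roll":0},{"tx":0,"ty":34,"tz":0,"roll":0},{"tx":0,"ty":34,"tz":0,"roll":0},{"tx":0,"ty":31.5,"tz":0,"roll":0},{"tx":0,"ty":0,"tz":0,"roll":0},{"tx":0,"ty":0,"tz":0,"roll":0},{"tx":0,"ty":0,"tz":0,"roll":0}]'
python3 - <<'E'
from h import *
o=ctrl.get_obs()
w=np.radians(9.5);V=np.array([[np.cos(w),-np.sin(w),0],[np.sin(w),np.cos(w),0],[0,0,1]])
v=V.T@(o["tool_pos"]-[.535,-.032,0]);print("valve coords of tcp",v.round(4),o["contact_force"].round(2),o["wrist_torque"].round(3),o["q"].round(2))
save("scene4",grab("scene"));save("side4",grab("side"));save("wrist4",grab("wrist"))
a=load("scene4")[0][:,:,::-1][150:280,180:310];b=load("side4")[0][:,:,::-1][160:290,180:310]
r=lambda x:cv2.resize(x,(400,400),interpolation=cv2.INTER_CUBIC)
cv2.imwrite("pics/m4.png",np.hstack([r(a),r(b)]))
E
```

```text
t: 8.57
tool_pos: [0.3566, -0.0631, 0.0921]
tool_rot: [-0.264, 3.13, -0.001]
contact_force: [0.9, -0.1, -3.2]
opening: 0.0164
grip_force: 61.0
valve coords of tcp [-0.1811 -0.0012  0.0921] [ 0.92 -0.09 -3.17] [-0.008  0.104  0.013] [-0.38 -0.53  2.34 -0.    1.34 -2.12]
```

View pics/m4.png

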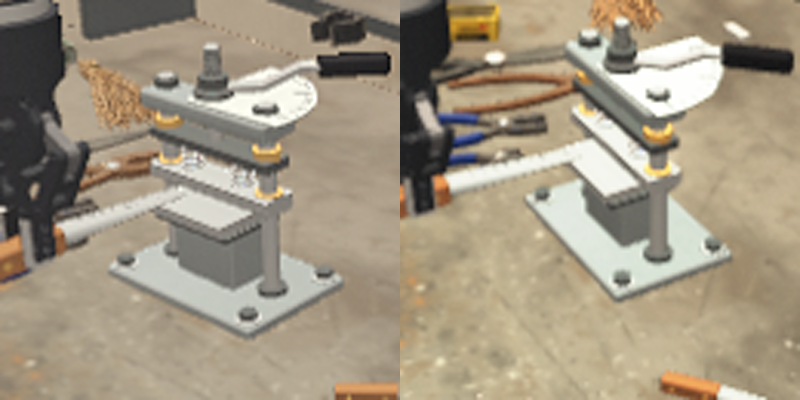

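Run:
```python
from h import *
s=.325
a=lambda x,y:(180+x*s,150+y*s); b=lambda x,y:(180+(x-400)*s,160+y*s)
S,D=load("scene4"),load("side4")
w=np.radians(9.5);V=np.array([[np.cos(w),-np.sin(w),0],[np.sin(w),np.cos(w),0],[0,0,1]])
P=tri(S,[a(185,193),a(228,233)],D,[b(578,150),b(622,196)])
print(((P-[.535,-.032,0])@V).round(4))
M=np.array([[-.045,-.001,.0954],[-.045,-.001,.0974],[-.04,.04,.075],[-.04,-.04,.075],[.024,-.04,.075],[-.109,-.001,.108]])
W=M@V.T+[.535,-.032,0]
print(((proj(S,W)-[180,150])/s).round(0).tolist());print(((proj(D,W)-[180,160])/s+[400,0]).round(0).tolist())
```

```text
[[-0.0433 -0.0043  0.0944]
 [-0.0152 -0.0213  0.0534]]
[[178.0, 189.0], [178.0, 187.0], [150.0, 197.0], [221.0, 226.0], [280.0, 198.0], [111.0, 201.0]]
[[576.0, 150.0], [576.0, 148.0], [559.0, 147.0], [605.0, 193.0], [675.0, 170.0], [501.0, 159.0]]
```

```bash
python3 -m handwheel '[{"tx":0,"ty":0,"tz":10,"roll":0},{"tx":0,"ty":0,"tz":6.5,"roll":0},{"tx":-10,"ty":1,"tz":0,"roll":0},{"tx":-10,"ty":0,"tz":0,"roll":0},{"tx":0,"ty":0,"tz":0,"roll":0},{"tx":0,"ty":0,"tz":0,"roll":0},{"tx":0,"ty":0,"tz":0,"roll":0}]' && python3 -m handwheel '[{"tx":0,"ty":0,"tz":1.5,"roll":0},{"tx":0,"ty":0,"tz":0,"roll":0},{"tx":0,"ty":0,"tz":0,"roll":0}]' && python3 -m handwheel '[{"tx":0,"ty":0,"tz":1,"roll":0},{"tx":0,"ty":0,"tz":0,"roll":0},{"tx":0,"ty":0,"tz":0,"roll":0}]' && python3 -c "
from station import ctrl;o=ctrl.get_obs();print(o['contact_force'].round(2),o['wrist_torque'].round(3),o['tool_pos'].round(4))"
```

```text
t: 9.3
tool_pos: [0.3753, -0.0589, 0.0747]
tool_rot: [0.262, -3.129, -0.001]
contact_force: [0.0, -0.7, -2.5]
opening: 0.0167
grip_force: 61.0
t: 9.55
tool_pos: [0.3755, -0.0588, 0.0736]
tool_rot: [0.262, -3.131, -0.0]
contact_force: [0.1, -0.2, -2.7]
opening: 0.0166
grip_force: 61.0
t: 9.8
tool_pos: [0.3757, -0.0588, 0.0728]
tool_rot: [-0.262, 3.131, -0.0]
contact_force: [-0.4, -0.5, -2.7]
opening: 0.0164
grip_force: 61.0
[-0.37 -0.53 -2.7 ] [-0.004  0.035 -0.012] [ 0.3757 -0.0588  0.0728]
```

```bash
for i in 1 2; do python3 -m handwheel '[{"tx":0,"ty":0,"tz":0.5,"roll":0},{"tx":0,"ty":0,"tz":0,"roll":0},{"tx":0,"ty":0,"tz":0,"roll":0}]' >/dev/null;  python3 -c "
from station import ctrl;o=ctrl.get_obs();print(o['contact_force'].round(2),o['wrist_torque'].round(3),o['tool_pos'].round(4))"; done
```

```text
[-0.8   0.06 -1.88] [0.045 0.07  0.049] [ 0.3758 -0.0588  0.0723]
[-0.69  0.12 -1.38] [0.049 0.004 0.035] [ 0.3759 -0.0588  0.0719]
```

```bash
python3 -m handwheel '[{"tx":-5,"ty":0,"tz":0,"roll":0},{"tx":-5,"ty":0,"tz":0,"roll":0},{"tx":-5,"ty":0,"tz":0,"roll":0},{"tx":-5,"ty":0,"tz":0,"roll":0},{"tx":0,"ty":0,"tz":0,"roll":0},{"tx":0,"ty":0,"tz":0,"roll":0},{"tx":0,"ty":0,"tz":0,"roll":0}]';  python3 -c "
from station import ctrl;o=ctrl.get_obs();print(o['contact_force'].round(2),o['wrist_torque'].round(3),o['tool_pos'].round(4))"
```

```text
t: 10.88
tool_pos: [0.3958, -0.0554, 0.0719]
tool_rot: [-0.263, 3.13, 0.0]
contact_force: [1.9, -0.8, -0.9]
opening: 0.0165
grip_force: 61.1
[ 1.87 -0.8  -0.87] [ 0.067 -0.205  0.015] [ 0.3958 -0.0554  0.0719]
```

```bash
python3 -m handwheel '[{"tx":-4,"ty":0,"tz":0,"roll":0},{"tx":-4,"ty":0,"tz":0,"roll":0},{"tx":-4,"ty":0,"tz":0,"roll":0},{"tx":0,"ty":0,"tz":0,"roll":0},{"tx":0,"ty":0,"tz":0,"roll":0},{"tx":0,"ty":0,"tz":0,"roll":0}]' >/dev/null
cat > st.py <<'E'
from h import *
F=[];T=[]
for i in range(3):
    o=ctrl.get_obs();F.append(o["contact_force"]);T.append(o["wrist_torque"]);optics.get_image("side")
w=np.radians(9.5);V=np.array([[np.cos(w),-np.sin(w),0],[np.sin(w),np.cos(w),0],[0,0,1]])
v=V.T@(o["tool_pos"]-[.535,-.032,0])*1000
print("valve F",(V.T@np.mean(F,0)).round(1),"T",(V.T@np.mean(T,0)).round(2),"tip x,y,z",(v+[136,0,3.3]).round(1),"t",round(o["t"],2))
E
python3 st.py; python3 -m handwheel '[{"tx":-3,"ty":0,"tz":0,"roll":0},{"tx":0,"ty":0,"tz":0,"roll":0},{"tx":0,"ty":0,"tz":0,"roll":0},{"tx":0,"ty":0,"tz":0,"roll":0}]' >/dev/null; python3 st.py
```

```text
valve F [ 0.7 -0.3 -1. ] T [ 0.02 -0.19  0.  ] tip x,y,z [ 6.7 -0.1 75.2] t 11.48
valve F [ 0.3 -0.  -0.4] T [-0.   -0.14  0.01] tip x,y,z [ 9.7 -0.1 75.1] t 11.97
```

```bash
for i in 1 2 3; do python3 -m handwheel '[{"tx":-3,"ty":0,"tz":0,"roll":0},{"tx":0,"ty":0,"tz":0,"roll":0},{"tx":0,"ty":0,"tz":0,"roll":0},{"tx":0,"ty":0,"tz":0,"roll":0}]' >/dev/null; python3 st.py; done
```

```text
valve F [ 0.6  0.1 -1. ] T [-0.05 -0.17 -0.01] tip x,y,z [12.8 -0.1 75.2] t 12.45
valve F [-0.6  0.2 -0.8] T [-0.01  0.01  0.  ] tip x,y,z [15.6 -0.1 75.1] t 12.93
valve F [-4.5  0.1  2.1] T [-0.01  0.56  0.01] tip x,y,z [18.2  0.  74.9] t 13.42
```

```bash
for i in 1 2; do python3 -m handwheel '[{"tx":-2.5,"ty":0,"tz":0,"roll":0},{"tx":0,"ty":0,"tz":0,"roll":0},{"tx":0,"ty":0,"tz":0,"roll":0},{"tx":0,"ty":0,"tz":0,"roll":0}]' >/dev/null; python3 st.py; done
```

```text
valve F [-6.  -0.1  3.4] T [0.05 0.78 0.02] tip x,y,z [20.5  0.  74.9] t 13.9
valve F [-9.4  0.8  4.8] T [0.01 1.1  0.02] tip x,y,z [22.4  0.  74.9] t 14.38
```

```bash
python3 -m handwheel '[{"tx":-2,"ty":0,"tz":-0.2,"roll":0},{"tx":0,"ty":0,"tz":0,"roll":0},{"tx":0,"ty":0,"tz":0,"roll":0},{"tx":0,"ty":0,"tz":0,"roll":0},{"tx":0,"ty":0,"tz":0,"roll":0},{"tx":0,"ty":0,"tz":0,"roll":0}]'; python3 st.py
python3 - <<'E'
from h import *
save("scene5",grab("scene"));save("side5",grab("side"))
a=load("scene5")[0][:,:,::-1][150:280,180:310];b=load("side5")[0][:,:,::-1][160:290,180:310]
r=lambda x:cv2.resize(x,(400,400),interpolation=cv2.INTER_CUBIC)
cv2.imwrite("pics/m5.png",np.hstack([r(a),r(b)]))
E
```

```text
t: 14.93
tool_pos: [0.4244, -0.0504, 0.0716]
tool_rot: [0.262, -3.126, -0.0]
contact_force: [-10.6, -2.8, 5.4]
opening: 0.0168
grip_force: 62.1
valve F [-10.9  -0.5   5.4] T [-0.02  1.34 -0.  ] tip x,y,z [23.9  0.1 74.9] t 15.03
```

View pics/m5.png

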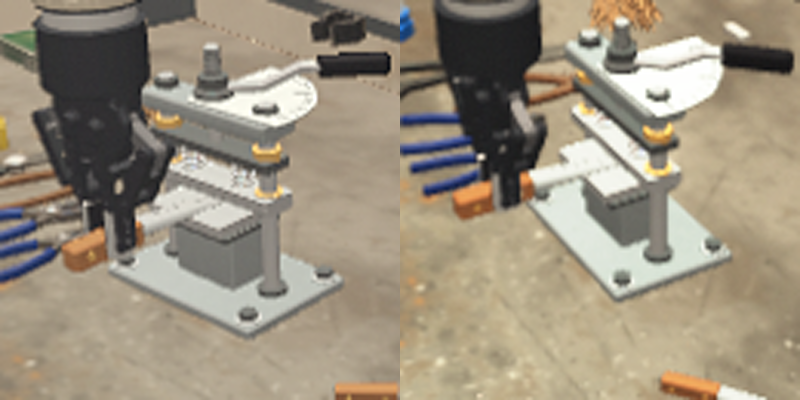

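The gauge blade lies between the plates: scene crop shows it entering at (180,205), and the side crop at (600,165). The lever grip is unchanged at (350,63) in the scene crop. I'll check the level and that the force is stable, then hand in.

```bash
python3 -m handwheel '[{"tx":0,"ty":0,"tz":0,"roll":0},{"tx":0,"ty":0,"tz":0,"roll":0},{"tx":0,"ty":0,"tz":0,"roll":0},{"tx":0,"ty":0,"tz":0,"roll":0},{"tx":0,"ty":0,"tz":0,"roll":0},{"tx":0,"ty":0,"tz":0,"roll":0}]' >/dev/null; python3 st.py
python3 - <<'E'
from h import *
s=.325;S,D=load("scene5"),load("side5")
w=np.radians(9.5);V=np.array([[np.cos(w),-np.sin(w),0],[np.sin(w),np.cos(w),0],[0,0,1]])
M=np.array([[-.150,.0,.089],[-.150,-.009,.069],[-.150,-.009,.089],[-.086,-.009,.089]])
W=M@V.T+[.535,-.032,0]
print(((proj(S,W)-[180,150])/s).round(0).tolist());print(((proj(D,W)-[180,160])/s+[400,0]).round(0).tolist())
P=tri(S,[(180+68*s,150+250*s),(180+68*s,150+270*s)],D,[(180+58*s,160+198*s),(180+60*s,160+216*s)])
print(((P-[.535,-.032,0])@V).round(4).tolist())
E
```

```text
valve F [-10.3  -0.1   5.5] T [-0.03  1.35 -0.01] tip x,y,z [23.9  0.1 74.9] t 15.78
[[66.0, 244.0], [77.0, 274.0], [74.0, 248.0], [145.0, 218.0]]
[[453.0, 194.0], [460.0, 221.0], [457.0, 200.0], [534.0, 176.0]]
[[-0.1435, 0.0076, 0.0792], [-0.1426, 0.0108, 0.061]]
```

```bash
python3 -c "
from station import ctrl
print(ctrl.finish_job())"
```

```text
the job is handed in; nothing more can be done
None
```

The job is handed in, and no verdict came back: the lever stands at about 45°, and the gauge is held by its handle, level, with its tip about 24 mm past the spindle axis. I estimate about 5 N on the upper plate, from the push force and how far the blade went in; nothing measured it directly.

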